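# Open the feed pot's gate valve one true turn and cap its stem

## Task

Open the gate valve on the feed pot's outlet by one full turn, counted from where the loose handwheel has taken up its slack and begins to lift the stem, easing the wheel round gently rather than forcing it. Then fit the grey stem cap over the stem so that it sits fully home on the wheel's hub, and leave the other things on the bench where they are.

Things in the scene. Friction and masses are not known exactly. Their poses are not given: they have to be found in the camera images.
- wheel_hub (a point): centre of the flat top of the handwheel's hub (dark cast iron, 38 mm across, level), on the wheel's vertical axis, 211 mm above the bench. It turns with the wheel: x points along one of the three spokes (the others 120 degrees apart), z up. Rim and spokes are centred 12 mm below this point. The valve starts shut and opens anticlockwise seen from above.
- spoke (a point): point on that first spoke, in its middle, 45 mm from the axis. Spokes are round bars 11 mm thick, the rim a 13 mm round ring of 75 mm mean radius. The gaps between spokes are free from 19 to 68 mm radius and clear for 25 mm below the spokes, so shut gripper fingers can reach down and push a spoke round. The wheel takes no harm below 30 N.
- wheel: the handwheel; origin on its axis 26 mm below the hub's top. It hangs loosely on a worn drive lug: it first turns freely (under 1 N at a spoke) through a slack that differs each time, 1/10 to 1/3 turn; then the lug drives the stem nut against packing friction, a steady 0.35 N m (8 N at 45 mm radius). Turned back, it is free for 1/3 turn. It stays where it is left.
- stem_top (a point): centre of the top end of the valve's stem, a steel rod 14 mm across that stands up through the hub: 28 mm above the hub's top with the valve shut. It does not turn; it rises 1.5 mm per turn of the wheel, only once the slack is taken up.
- cap_center (a point): grey plastic stem cap, a tube closed at the top: 29 mm across outside, 19 mm bore, 46 mm tall, bore 40 mm deep, about 40 g, standing mouth down on the bench. The point is its centre, half-way up; z is its axis, up. Home on the hub, it stands mouth down over the stem, its lower rim on the hub's top, its centre 23 mm above that.
- cap: the same cap; origin at the centre of its open lower rim.
- rig: the valve's rig, fixed: origin on the bench under the wheel's axis, z up. Skid 130 mm (x) by 420 mm (y -130 to 290). The pipe runs along y, its axis 70 mm up; bonnet flange 84 mm across, top 131 mm up; a yoke within 40 mm radius carries the wheel. The steel feed pot at y = 215 mm is 134 mm across, its lid knob 182 mm up; the capped outlet ends at y = -146 mm.
- jar: bystander: white screw-top jar, 46 mm across, 58 mm tall, near the cap; origin at its underside
- tape: bystander: empty cardboard tape core lying flat, 68 mm across, 22 mm tall, near the cap; origin at its underside
- flask: bystander: aluminium bottle, 58 mm across, 145 mm tall; origin at its underside
- glue: bystander: glue bottle with a pointed nozzle, 40 mm across, 108 mm tall; origin at its underside
- mug: bystander: steel mug, 76 mm across, 85 mm tall; origin at its underside
- spanner: bystander: spanner lying flat, 150 mm long; origin at its underside mid-way
- carton: bystander: small cardboard carton, 75 x 55 x 40 mm; origin at its underside
Not all that is in view belongs to the job. Of the things that look like the cap, the smallest one is meant.

How it is judged:
By the outcome, as a careful person would: the job done as asked, in the order asked, and still so for the second after the job is handed in, with the robot touching nothing.
It also fails if it takes over 72 s, if anything falls off the work surface, if the arm or the gripper's body presses on something with over 40 N, if the wrist force passes 120 N, or if a joint passes its speed limit or range.

## Robot

A 6-joint arm with a two-finger parallel gripper is mounted at the origin on the work surface. World frame = base frame: x ahead of the robot, y to its left, z up, the work surface at z = 0. Lengths are in m, angles in rad, forces in N, time in s.
With the tool pointing down it reaches from about 0.325 to 0.9 m from the base axis. Payload 6.1 kg.
Tool frame: the origin (TCP) lies midway between the tips of the shut fingers; the grasp point (between the pads) lies 19 mm behind it; z points along the fingers, y is the line along which they close (so a half turn about z gives the same grasp; the last joint's range is limited). The gripper opens to 85 mm and grips with 20 to 120 N. Pads are 22 mm wide; open, the fingers measure 114 mm over their backs; the gripper's body (76 mm by 85 mm) begins 54 mm behind the grasp point. The pads swing forward as they close: fully open they stand 13 mm farther back than shut.
Start: joints at [-1.381, 0.22, 1.526, -0, 1.395, -0.126], TCP at [0.194, -0.594, 0.231] pointing down, gripper open.
Joint ranges: [-2.98, 2.98], [-0.91, 2.08], [0.09, 2.57], [-1.24, 4.39], [0.2, 2.65], [-2.68, 2.68]. Speed limits (rad/s): [2.57, 2.57, 3.01, 3.14, 3.14, 3.14].

## Interface

Orientations are given as [roll, pitch, yaw] about the fixed x, y, z axes, in that order (R = Rz(yaw) Ry(pitch) Rx(roll)).
In Python, from plant import movep, move_l, set_joints, gripper_to, hold, inverse_kinematics, observe, get_image, get_calibration, Unreachable, job_done gives the robot as it stands. Calls block until the motion is done:
- movep(position, orientation): joint-space move of the TCP to a pose.
- move_l(position, feed=0.15, rotation=None, max_force=None): straight line of the TCP; rotation=None keeps the orientation; feed is the mean speed in m/s. With max_force (N) it stops when the force on the tool has changed by that much, and returns True; else False.
- set_joints(angles): joint-space move.
- gripper_to(opening, f_grip=None): finger opening in m; f_grip is the grip in N (None keeps the last); returns when the fingers have stopped.
- hold(seconds).
- inverse_kinematics(position, orientation): joint angles nearest the present ones, or None.
- observe(): the state.
- get_image(name): name is "scene" or "side" or "wrist"; returns (picture, depth): 400x640x3 uint8, red, green, blue; 400x640 float32, m along the optical axis (not along the pixel's ray), 0 where there is no reading.
- get_calibration(name): a dict with "intrinsics" (3x3 intrinsics, pixels), "dist_coeffs" ([k1, k2, p1, p2, k3] as OpenCV has them; the pictures are not rectified), "world_from_camera" (4x4, takes a point from camera to world coordinates). Camera axes: x right, y down, z forward; pixel columns grow to the right and rows downward; lengths in m; the calibration is good to about 2 mm. A picture is of the moment at which its call begins: read the wrist's pose just before it. get_calibration takes no time and is no camera call; for the wrist camera it gives the pose at the moment of the call.
A pose or a line that the arm cannot do raises Unreachable and nothing moves.
- job_done(): hands the job in; it is judged then, once.
The state is a dict: "time_s": time; "q": joint angles; "joint_velocities": joint speeds; "joint_torque": joint torques, N m; "eef_pos": TCP position; "tcp_rot": TCP orientation; "ft_force": force on the tool from outside, world axes, zero at the start; "torque": the same for the moment, N m; "opening": finger opening in m; "grasp_force": force on a finger pad.
Only numpy, scipy, OpenCV 4.12 (cv2) and the standard library are available. Lean on these libraries where they do the work, as an engineer would, in place of code of your own. Each camera call takes 0.05 s, during which the arm holds its last target. There are 200 camera calls.

## Working session

There is one attempt and no reset: what is moved stays moved. The work goes in short steps, each a Python script; the robot and the scene stay as the last script left them, time stands still between calls to the robot, and variables do not carry over. Pictures are saved under pics/ and viewed, at most 10 in all, crops included, and the job is handed in when it is done.

```bash
ls; mkdir -p pics
python3 - <<'E'
from plant import *
import cv2,numpy as np
s=observe();print(s['time_s'],s['eef_pos'],s['tcp_rot'],s['opening'])
for n in("scene","side"):
    p,d=get_image(n);cv2.imwrite(f"pics/{n}0.png",p[:,:,::-1]);np.save(f"pics/{n}0.npy",d)
    c=get_calibration(n);print(n,c['world_from_camera'].round(3).tolist() if hasattr(c['world_from_camera'],'round') else c['world_from_camera'])
E
```

```text
pics
0.0 [ 0.19400427 -0.59348363  0.23019307] [-3.13967399e+00 -2.45513589e-04  3.15817026e-01] 0.08547586038495673
scene [[0.655, 0.494, -0.572, 1.166], [0.755, -0.407, 0.514, -0.529], [0.021, -0.769, -0.639, 0.886], [0.0, 0.0, 0.0, 1.0]]
side [[-0.934, -0.239, 0.265, 0.185], [-0.357, 0.646, -0.675, 0.914], [-0.01, -0.725, -0.689, 1.024], [0.0, 0.0, 0.0, 1.0]]
```

View pics/scene0.png

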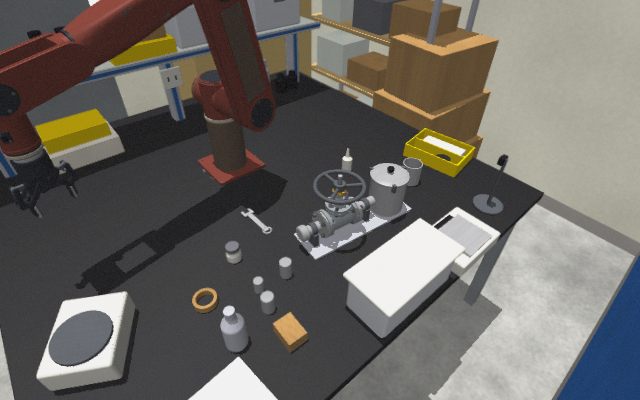

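View pics/side0.png

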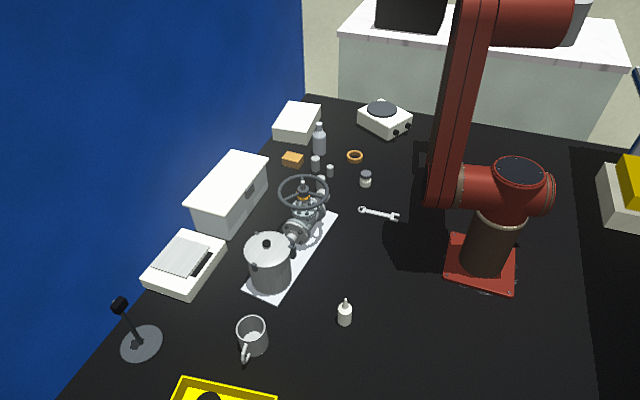

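The scene view shows three grey caps at about (258,285), (286,268) and (267,302); the first looks smallest. The wheel hub is at about (340,185), the pot at (390,190), the jar at (233,252) and the tape at (205,300). The side view shows the wheel at (303,192). Next I'll locate these and take a close crop.

```bash
cat > h.py <<'E'
from plant import *
import cv2,numpy as np
def ray(c,uv):
    K=np.array(c['intrinsics']);T=np.array(c['world_from_camera'])
    x,y=cv2.undistortPoints(np.array([[uv]],float),K,np.array(c['dist_coeffs']))[0,0]
    return T[:3,3],T[:3,:3]@np.array([x,y,1.])
def at_z(c,uv,z):
    o,r=ray(c,uv);return o+r*(z-o[2])/r[2]
def at_d(c,uv,d):
    o,r=ray(c,uv);return o+r*d[int(uv[1]),int(uv[0])]
def cloud(c,d):
    K=np.array(c['intrinsics']);T=np.array(c['world_from_camera'])
    v,u=np.mgrid[:d.shape[0],:d.shape[1]]
    n=cv2.undistortPoints(np.stack([u,v],-1).reshape(-1,1,2).astype(float),K,np.array(c['dist_coeffs']))[:,0]
    P=np.c_[n,np.ones(len(n))]*d.reshape(-1,1)
    return (P@T[:3,:3].T+T[:3,3]).reshape(d.shape+(3,))
E
python3 - <<'E'
from h import *
c=get_calibration("scene");d=np.load("pics/scene0.npy")
for n,uv in dict(capA=(258,280),capB=(286,262),capC=(267,296),jar=(233,246),tape=(205,293),flask=(230,312),carton=(290,325),knob=(391,169),stem=(340,180),mug=(413,163),span=(257,220),glue=(347,155)).items(): print(n,at_d(c,uv,d).round(3))
P=cloud(c,d)
# wheel rim: points z 0.19..0.21
m=(abs(P[...,2]-.2)<.012);q=P[150:215,305:372][m[150:215,305:372]]
from scipy.optimize import least_squares
r=least_squares(lambda p:np.minimum(abs(np.hypot(q[:,0]-p[0],q[:,1]-p[1])-.075),.02),[*np.median(q[:,:2],0)])
print('axis',r.x,len(q),r.cost)
for b in [(245,272,270,298),(273,255,300,282),(256,288,280,316)]:
    Q=P[b[1]:b[3],b[0]:b[2]].reshape(-1,3);Q=Q[Q[:,2]>.012];zt=np.percentile(Q[:,2],95);t=Q[Q[:,2]>zt-.006]
    print(zt,Q[:,:2].min(0),Q[:,:2].max(0),'top',t[:,:2].min(0),t[:,:2].max(0))
im=cv2.imread("pics/scene0.png")
a=cv2.resize(im[140:290,220:420],None,fx=4,fy=4,interpolation=cv2.INTER_CUBIC);cv2.imwrite("pics/crop1.png",a)
E
```

```text
capA [ 0.597 -0.251  0.047]
capB [ 0.605 -0.159  0.061]
capC [ 0.662 -0.264  0.057]
jar [ 0.453 -0.245  0.06 ]
tape [ 0.512 -0.377  0.009]
flask [ 0.698 -0.381  0.148]
carton [ 0.76  -0.263  0.04 ]
knob [0.597 0.284 0.182]
stem [0.572 0.073 0.226]
mug [0.526 0.526 0.059]
span [ 0.357 -0.102  0.007]
glue [0.341 0.338 0.08 ]
axis [0.56874413 0.07268465] 782 0.046429407974682035
0.0607124630266986 [ 0.58179805 -0.52891265] [ 1.16616348 -0.24018818] top [ 0.64461359 -0.52891265] [ 1.16616348 -0.25353263]
0.06133652702692791 [ 0.58194692 -0.52891265] [ 1.16616348 -0.14125289] top [ 0.58194692 -0.52891265] [ 1.16616348 -0.14125289]
0.06065233758299453 [ 0.60201997 -0.52891265] [ 1.16616348 -0.24439793] top [ 0.64461359 -0.52891265] [ 1.16616348 -0.25015692]
```

View pics/crop1.png

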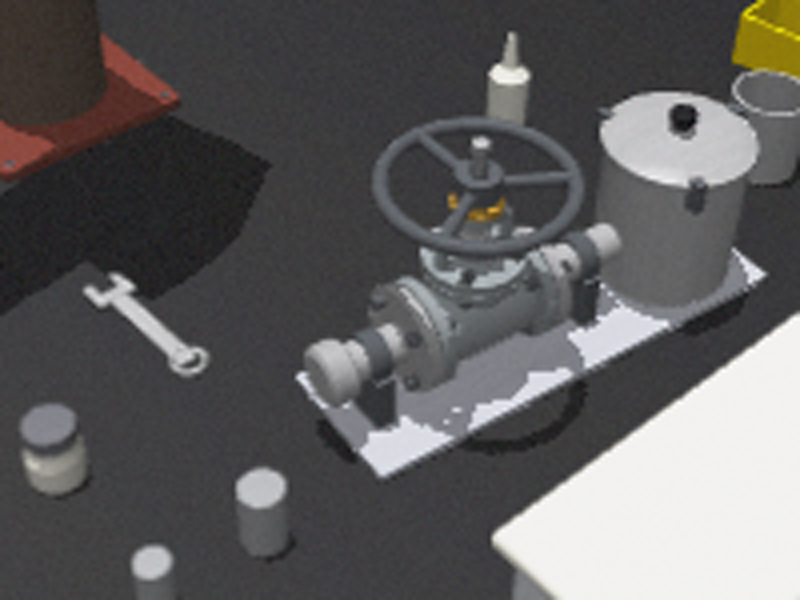

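Cap A at (0.597,-0.251) is 46 mm tall, so it is the right one. I'll go above the wheel and look through the wrist camera.

Run:
```python
from h import *
gripper_to(0.0)
movep([0.569,0.073,0.40],[np.pi,0,0.0])
s=observe();print(s['time_s'],s['eef_pos'],s['q'].round(2) if hasattr(s['q'],'round') else s['q'],s['opening'])
c=get_calibration("wrist");p,d=get_image("wrist");np.savez("pics/w1.npz",d=d,T=c['world_from_camera'],K=c['intrinsics'],D=c['dist_coeffs'])
cv2.imwrite("pics/w1.png",p[:,:,::-1])
```

```text
3.625 [0.56907989 0.07222602 0.39967296] [-0.01  0.04  1.41 -0.    1.69  1.56] 0.00047375369721451577
```

View pics/w1.png

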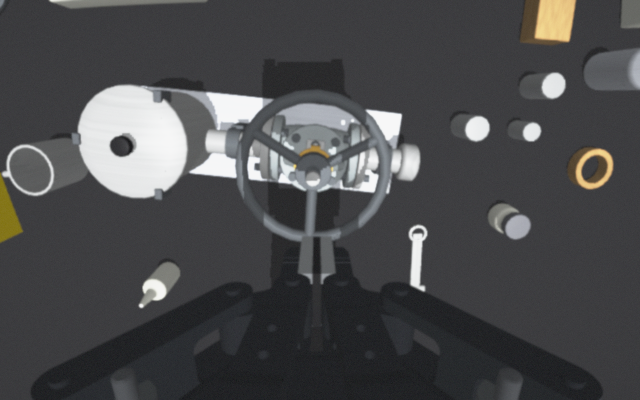

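The stem top is at about (312,181). The rim spans u 237–391 and v 90–242, and the spokes end at about (311,235), (252,128) and (378,137). The small cap's top is at about (532,131).

Run:
```python
from h import *
w=np.load("pics/w1.npz");c=dict(intrinsics=w['K'],dist_coeffs=w['D'],world_from_camera=w['T'])
print(c['world_from_camera'].round(3))
print('stem',at_z(c,(312,181),.239),'capA',at_z(c,(532,131),.046))
P=cloud(c,w['d']);m=abs(P[...,2]-.200)<.010;q=P[85:245,230:395][m[85:245,230:395]]
from scipy.optimize import least_squares
f=lambda p:np.minimum(abs(np.hypot(q[:,0]-p[0],q[:,1]-p[1])-.075),.012)
r=least_squares(f,[.569,.073],diff_step=1e-4);A=r.x;print('axis',A,len(q))
for uv in [(311,225),(260,133),(370,141)]:
    e=at_z(c,uv,.199)[:2]-A;print(np.degrees(np.arctan2(e[1],e[0])),np.hypot(*e))
dq=q[:,:2]-A;rr=np.hypot(*dq.T);a=np.degrees(np.arctan2(dq[:,1],dq[:,0]));a=a[(rr>.025)&(rr<.062)]
h,_=np.histogram(a%120,24,(0,120));print(h)
sc=get_calibration("scene");print('stem scene',at_z(sc,(340.2,175.8),.239))
```

```text
[[-0.003 -0.962 -0.275  0.639]
 [-1.     0.002  0.001  0.072]
 [-0.001  0.275 -0.962  0.541]
 [ 0.     0.     0.     1.   ]]
stem [0.56554781 0.07590988 0.239     ] capA [ 0.59575718 -0.25119074  0.046     ]
axis [0.5682424  0.07549436] 7358
177.79479819984076 0.06159359408001509
54.72229042392646 0.0652098378708277
-63.25901130623004 0.06514317710703721
[  0   0   0   0   0   0   0   0   1  91 371 406 235  23   0   0   0   0
   0   0   0   0   0   0]
stem scene [0.56935505 0.07526829 0.239     ]
```

```bash
cat > turn.py <<'E'
from h import *
A=np.array([.568,.0755]);R=.045;Z=.183
pt=lambda a:[A[0]+R*np.cos(np.radians(a)),A[1]+R*np.sin(np.radians(a)),Z]
def ang():
    e=observe()['eef_pos'][:2]-A;return np.degrees(np.arctan2(e[1],e[0]))%360
if __name__=="__main__":
    p=pt(12);movep([p[0],p[1],.26],[np.pi,0,0])
    print('touch',move_l(p,feed=.06,max_force=6),observe()['eef_pos'])
    a=12;hit=False;log=[]
    f0=np.array(observe()['ft_force'])
    while a<12+60+130:
        a+=6;hit=move_l(pt(a),feed=.03,max_force=4)
        f=observe()['ft_force']-f0;t=np.radians(a);log.append((a,round(float(f@[-np.sin(t),np.cos(t),0]),1)))
        if hit:break
    print(hit,a,ang(),log,(observe()['ft_force']-f0).round(2),observe()['time_s'])
E
python3 turn.py
```

```text
touch False [0.61239071 0.08485149 0.18363664]
True 84 84.02011367393666 [(18, 1.7), (24, 0.8), (30, 1.0), (36, 0.8), (42, 0.0), (48, -0.6), (54, 0.3), (60, -0.4), (66, 0.1), (72, 1.2), (78, 3.4), (84, 1.6)] [-1.39  1.87  1.03] 9.35
```

Run:
```python
from turn import *
def F(a,n=5):
    t=np.radians(a);u=np.array([-np.sin(t),np.cos(t),0]);r=[np.cos(t),np.sin(t),0];v=[]
    for _ in range(n): hold(.02);v.append(observe()['ft_force'])
    v=np.array(v);return (v.mean(0)@u).round(1),(v.mean(0)@r).round(1),v.mean(0)[2].round(1),(v.std(0)).round(1).tolist()
print(ang(),F(84))
for a in (87,90,93,96):
    h=move_l(pt(a),feed=.03,max_force=6);print(a,h,round(ang(),2),F(a,3))
    if h:break
print(observe()['time_s'])
c=get_calibration("wrist");p,d=get_image("wrist");cv2.imwrite("pics/w2.png",p[:,:,::-1])
```

```text
84.02011367393666 (np.float64(1.9), np.float64(1.1), np.float64(1.5), [0.4, 0.4, 1.0])
87 False 87.12 (np.float64(-0.2), np.float64(0.1), np.float64(0.0), [0.4, 0.5, 0.3])
90 False 90.18 (np.float64(0.1), np.float64(0.3), np.float64(-0.1), [0.4, 0.1, 0.4])
93 False 92.03 (np.float64(-4.8), np.float64(-0.9), np.float64(-1.3), [0.4, 0.3, 0.4])
96 False 94.19 (np.float64(-7.5), np.float64(-1.7), np.float64(-2.0), [0.2, 0.3, 0.2])
10.6417
```

View pics/w2.png

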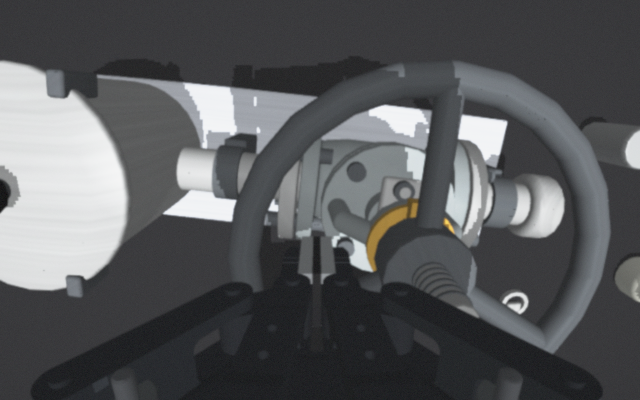

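Run:
```python
from turn import *
a=96;log=[]
while a<446:
    a=min(a+10,446);h=move_l(pt(a),feed=.04,max_force=15)
    f=observe()['ft_force'];t=np.radians(a);log.append((a,round(ang()-a%360,1),round(float(f@[-np.sin(t),np.cos(t),0])),round(float(np.hypot(f[0],f[1])))))
    if h:print('STOP');break
print(log)
if not h:
    for a in (449,452,453,454,455,456):
        move_l(pt(a),feed=.02,max_force=15);hold(.1);f=observe()['ft_force'];print(a,round(ang(),2),f.round(1))
        if ang()>91.9:break
print(observe()['time_s'])
```

```text
[(106, np.float64(-2.6), -9, 9), (116, np.float64(-2.8), -9, 9), (126, np.float64(-2.7), -7, 7), (136, np.float64(-2.8), -7, 7), (146, np.float64(-2.5), -6, 6), (156, np.float64(-2.3), -6, 6), (166, np.float64(-2.7), -8, 8), (176, np.float64(-2.6), -7, 7), (186, np.float64(-2.6), -7, 8), (196, np.float64(-2.7), -7, 7), (206, np.float64(-2.8), -6, 6), (216, np.float64(-3.0), -6, 6), (226, np.float64(-3.5), -6, 6), (236, np.float64(-3.9), -6, 6), (246, np.float64(-4.1), -5, 5), (256, np.float64(-4.9), -11, 11), (266, np.float64(-4.1), -8, 8), (276, np.float64(-4.1), -7, 7), (286, np.float64(-4.5), -11, 11), (296, np.float64(-3.7), -5, 5), (306, np.float64(-3.8), -8, 8), (316, np.float64(-3.3), -7, 7), (326, np.float64(-2.9), -6, 6), (336, np.float64(-2.6), -5, 6), (346, np.float64(-3.0), -8, 8), (356, np.float64(-2.8), -7, 7), (366, np.float64(-2.4), -7, 7), (376, np.float64(-2.0), -6, 7), (386, np.float64(-1.7), -7, 7), (396, np.float64(-1.5), -6, 6), (406, np.float64(-1.5), -6, 7), (416, np.float64(-1.3), -8, 8), (426, np.float64(-1.1), -5, 6), (436, np.float64(-2.3), -7, 8), (446, np.float64(-2.2), -7, 7)]
449 86.14 [ 7.7 -1.4  0.5]
452 88.99 [ 8.6 -0.9  0.9]
453 89.72 [ 9.3 -2.9  0.4]
454 90.63 [ 8.6 -2.8  0.2]
455 91.66 [ 9.4 -2.6 -0.1]
456 92.52 [ 9.8 -2.9  1.1]
25.075
```

One turn is done, with tip forces around 10 N. I'll back off, lift, then take close looks at the stem and the cap.

Run:
```python
from turn import *
for a in (448,436,426): move_l(pt(a),feed=.06)
p=pt(426);move_l([p[0],p[1],.30],feed=.15)
def snap(n):
    hold(.15);c=get_calibration("wrist");p,d=get_image("wrist");np.savez(f"pics/{n}.npz",d=d,T=c['world_from_camera'],K=c['intrinsics'],D=c['dist_coeffs']);return p
movep([.530,.0755,.33],[np.pi,0,0]);a=snap("w3")
print(observe()['time_s'])
gripper_to(.05,f_grip=30)
movep([.557,-.251,.16],[np.pi,0,-.15]);b=snap("w4")
print(observe()['time_s'],observe()['opening'])
cv2.imwrite("pics/w34.png",np.hstack([a[40:320,180:480],b[40:320,180:480]])[:,:,::-1])
```

```text
27.4583
29.575 0.049981606022019565
```

View pics/w34.png

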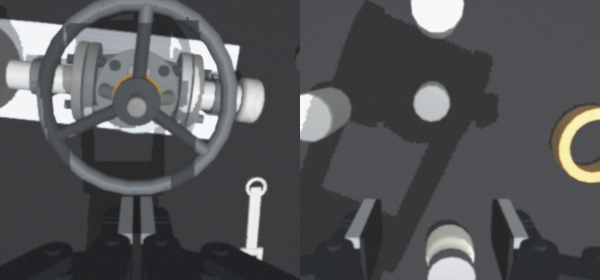

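Left: the stem top is at full-frame (317,147). Right: the cap top is at (312,142), with a larger cap above it and the jar below. I'll refine both by depth.

Run:
```python
from h import *
for n,uv,z,w in (("w3",(317,147),.2405,12),("w4",(312,142),.046,26)):
    k=np.load(f"pics/{n}.npz");c=dict(intrinsics=k['K'],dist_coeffs=k['D'],world_from_camera=k['T'])
    P=cloud(c,k['d'])[uv[1]-w:uv[1]+w,uv[0]-w:uv[0]+w].reshape(-1,3);t=P[P[:,2]>z-.006]
    e,rad=cv2.minEnclosingCircle(t[:,:2].astype(np.float32)) if len(t) else (0,0)
    print(n,at_z(c,uv,z),len(t),t.mean(0),e,rad,(t[:,:2].max(0)+t[:,:2].min(0))/2,np.percentile(t[:,2],[50,95]))
```

```text
w3 [0.56775887 0.07501409 0.2405    ] 323 [0.5681529  0.0753487  0.24079144] (0.5805046558380127, 0.07408732920885086) 0.01943429931998253 [0.58050469 0.07536744] [0.23941719 0.24063536]
w4 [ 0.59621828 -0.25284966  0.046     ] 1069 [ 0.59624813 -0.25238055  0.04658786] (0.6046229004859924, -0.253872811794281) 0.022997308522462845 [ 0.60410095 -0.25215471] [0.04498534 0.04620053]
```

Run:
```python
from h import *
cap=np.array([.5962,-.2526]);st=np.array([.568,.0753]);rot=[np.pi,0,-.15]
movep([*cap,.09],rot);e=observe()['eef_pos'];off=e[:2]-cap;print(off)
print(move_l([*(cap-off),.014],feed=.08,max_force=15),observe()['eef_pos'])
gripper_to(0.02,f_grip=30);s=observe();print(s['opening'],s['grasp_force'],s['eef_pos'])
g=s['eef_pos']; np.save('g.npy',g)
move_l([g[0],g[1],.31],feed=.2)
movep([*st,.31],rot);move_l([*st,.275],feed=.1);hold(.2)
s=observe();print(s['eef_pos'],s['opening'],s['time_s'])
c=get_calibration("wrist");p,d=get_image("wrist");p2,d2=get_image("scene");p3,_=get_image("side")
cr=lambda q,u,v,w,h,f:cv2.resize(q[v-h:v+h,u-w:u+w],None,fx=f,fy=f,interpolation=cv2.INTER_CUBIC)
cv2.imwrite("pics/h5.png",np.hstack([cr(p2,340,170,50,50,4),cr(p3,303,180,50,50,4)])[:,:,::-1])
```

```text
[-0.0006327   0.00098888]
False [ 0.59739388 -0.25389329  0.01468464]
0.027890142826888502 29.850992057472467 [ 0.59750489 -0.25392927  0.01500322]
[0.56850766 0.07523918 0.27596994] 0.027794825700610024 35.0
```

View pics/h5.png

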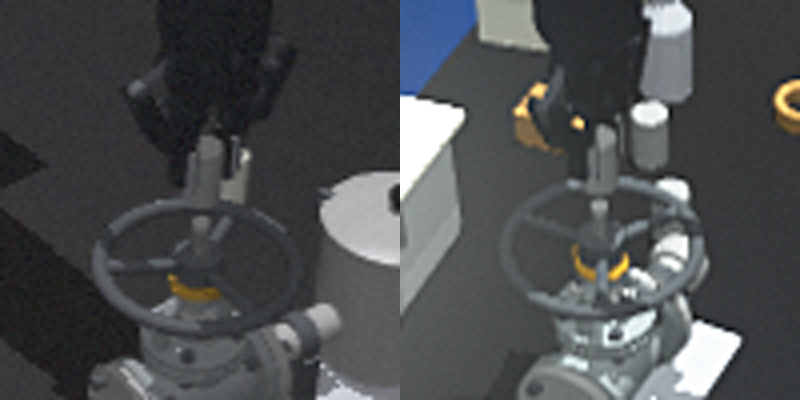

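The cap hangs right over the stem in both views (scene crop: cap (206,172), stem (201,225); side crop: (602,160), (599,205)). I'll lower it gently.

Run:
```python
from h import *
t=np.array([.5693,.0753]);cmd=t.copy()
e=observe()['eef_pos'];move_l([*cmd,.262],feed=.05);hold(.1);e=observe()['eef_pos'];print(e);cmd=cmd-(e[:2]-t)
h=move_l([*cmd,.232],feed=.03,max_force=8);s=observe();print(h,s['eef_pos'],s['ft_force'].round(1),s['torque'].round(2))
if not h:
    h=move_l([*cmd,.222],feed=.015,max_force=8);hold(.1);s=observe();print(h,s['eef_pos'],s['ft_force'].round(1),s['torque'].round(2))
print(s['time_s'],s['opening'])
```

```text
[0.56931667 0.07530845 0.26194812]
False [0.56946718 0.07529043 0.23232805] [ 0.4  0.7 -1.2] [-0.02  0.   -0.01]
True [0.56956442 0.07528416 0.22583987] [-0.   0.2  5.8] [ 0.03  0.06 -0.  ]
37.4 0.028083809325467012
```

Contact came at TCP z 0.2258, matching the expected 0.226, so the cap is on the hub. I'll release, retreat and check.

Run:
```python
from h import *
e=observe()['eef_pos']
gripper_to(.05);move_l([e[0],e[1],.33],feed=.15);movep([.50,.0755,.36],[np.pi,0,0]);hold(.2)
c=get_calibration("wrist");p,d=get_image("wrist");p2,d2=get_image("scene");p3,_=get_image("side")
P=cloud(c,d).reshape(-1,3);m=(np.hypot(P[:,0]-.568,P[:,1]-.0755)<.02)&(P[:,2]>.245);Q=P[m];z=np.percentile(Q[:,2],[50,90]);print('cap top z',z,Q[:,:2].mean(0))
# spoke angles
r=P[:,:2]-[.568,.0755];rr=np.hypot(*r.T);k=(rr>.03)&(rr<.062)&(abs(P[:,2]-.2)<.01);a=np.degrees(np.arctan2(*r[k].T[::-1]))%120
print('spoke mod120',np.median(a),np.histogram(a,12,(0,120))[0],observe()['time_s'])
cr=lambda q,u,v,w,h,f:cv2.resize(q[v-h:v+h,u-w:u+w],None,fx=f,fy=f,interpolation=cv2.INTER_CUBIC)
cv2.imwrite("pics/end.png",np.hstack([cr(p2,320,210,100,100,2),cr(p3,303,180,100,100,2)])[:,:,::-1])
```

```text
cap top z [0.25693691 0.50004916] [0.56852148 0.07498919]
spoke mod120 113.01691000082135 [ 106    0    0    0    0    0    0    0    0    0  293 1046] 39.3417
```

View pics/end.png

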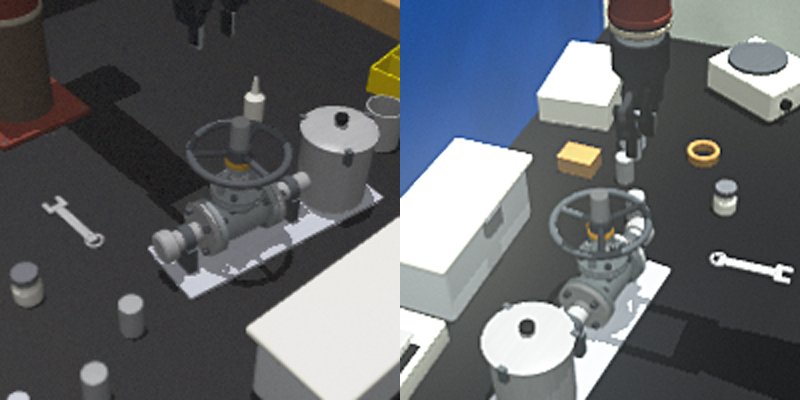

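The cap stands upright on the hub in both views, with its top at z 0.257 as expected at home, and the bystanders are where they were.

```bash
python3 -c "
from plant import *
print(job_done())"
```

```text
the job is handed in; nothing more can be done
None
```

I opened the valve one full turn (within about 1°) from where the slack ended, at about 11 N at most on the wheel, fitted the smallest grey cap fully home on the hub, left the other things in place, and handed the job in at about 39 s.

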